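# Close the keep, then lift off its battlement

### The arm

A 6-joint arm with a two-finger parallel gripper is mounted at the origin on the work surface. World frame = base frame: x ahead of the robot, y to its left, z up, the work surface at z = 0. Lengths are in m, angles in rad, forces in N, time in s.
With the tool pointing down it reaches from about 0.35 to 0.975 m from the base axis. Payload 4.9 kg.
Tool frame: the origin (TCP) lies on the front face of the gripper's body, between the roots of the fingers; the fingertips stand 73 mm ahead of it and the grasp point (between the pads) lies 54 mm ahead of it; z points along the fingers, y is the line along which they close (so a half turn about z gives the same grasp; the last joint's range is limited). The gripper opens to 85 mm and grips with 20 to 120 N. Pads are 22 mm wide; open, the fingers measure 114 mm over their backs; the gripper's body (76 mm by 85 mm) begins 54 mm behind the grasp point. The pads swing forward as they close: fully open they stand 13 mm farther back than shut.
Start: joints at [-1.405, 0.053, 1.613, -0, 1.476, -0.119], TCP at [0.176, -0.6, 0.304] pointing down, gripper open.
Joint ranges: [-3.01, 3.01], [-1.01, 2.22], [0.06, 2.58], [-1.02, 4.17], [0.09, 2.62], [-3.14, 3.14]. Speed limits (rad/s): [2.57, 2.57, 3.14, 3.14, 3.14, 3.14].

### API

Orientations are given as a rotation vector (axis times angle).
In Python, from station import status, imaging, order gives the robot as it stands.
- The arm moves only by the tool arm_command, never from a script. Its argument "increments" is a list of rows, each an object with "slide": the shift along the tool's x, y, z in m, a list of three; "spin": the turn about the tool's z in degrees; "gripper": the opening, from -1 (shut) to 1 (fully open). In form: [{"slide": [x, y, z], "spin": spin, "gripper": gripper}, ...]. A call has 1 to 8 rows; each row is the pose to reach, as a shift and turn from the pose commanded when the call began, along the tool's axes at that moment; what a row does not reach only later rows make up. A row lasts 1/12 s, in which the tool goes at most 41.7 mm and 7.16 degrees, less where a joint would pass 70% of its speed; a pose out of reach is approached as far as the arm can. A call with a gripper value outside its range is refused whole. The fingers move at their own pace and stop on an object; "newtons" is the grip in N (left out, the last holds). Time passes only in rows, so rows that repeat a pose let the fingers close. It gives the time, the measured TCP pose, the force, the opening and the grip force at its end, in the units of the state.
- status.get_obs(): the state, without advancing time (a new reading comes with each control period).
- imaging.get_image(name): name is "scene" or "top" or "wrist"; returns a dict with "frame" (480x640x3 uint8, red, green, blue), "vfov" (degrees; the focal length in pixels is half the picture's height over the tangent of half this angle, whatever the lens; pixels are square), "cx", "cy" (the principal point, pixels), "k1" (the pictures are not rectified: a ray, as slopes to the right and down, at radius r is drawn at 1 + k1 r^2 times it, then the intrinsics apply), "view" (4x4, takes a point from world to camera coordinates); the wrist camera has in their place "mount" (4x4, takes a point from camera to tool coordinates, whose origin is the TCP and whose axes are the flange's). Camera axes: x right, y up, looking along -z (the intrinsics and any distortion apply to the point x, -y, -z); pixel columns grow to the right and rows downward; lengths in m; the calibration is good to about 2 mm. A picture is of the moment at which its call begins: read the wrist's pose just before it. There is no depth.
- order.finish_job(): hands the job in; it is judged then, once.
The state is a dict: "t": time; "q": joint angles; "dq": joint speeds; "effort": joint torques, N m; "tool_pos": TCP position; "tool_rot": TCP orientation; "contact_force": force on the tool from outside, world axes, zero at the start; "wrist_torque": the same for the moment, N m; "opening": finger opening in m; "grip_force": force on a finger pad.
Only numpy, scipy, OpenCV 4.12 (cv2) and the standard library are available. Lean on these libraries where they do the work, as an engineer would, in place of code of your own. Each camera call takes 0.05 s, during which the arm holds its last target. There are 200 camera calls.

### The job

The reject pawn standing in the mouth of the hollow tower section (the one gripped in the bench clamp) is in the way: drop it into the glass bowl. Then take the nested lid set from the aluminium stand by its knob, lower it onto the tower until the inner lid is seated in the mouth with the battlement ring still on it, and let go. Finally take the battlement ring (the outer lid) alone, lift it level until it is wholly above the knob, and finish there still holding it; the inner lid stays seated on the tower, and the other things on the shelf stay where they are.

Things in the scene. Friction and masses are not known exactly. Their poses are not given: they have to be found in the camera images.
- tower: Hollow grey resin tower section, a round tube 50 mm across outside, 90 mm tall, fixed upright in a black steel bench clamp. Origin on the tower's axis at shelf level, z up. Clamp jaws, base and screw stay below 58 mm; the screw points along this body's +x, to 128 mm from the axis. Tower, stand and bowl swap the left, middle and right places.
- tower_mouth (a point): Centre of the tower's mouth, at rim level, 90 mm above the shelf. The mouth is 40 mm wide and 40 mm deep (inner floor 50 mm above the shelf).
- pawn: The reject: white plastic pawn 70 mm tall, about 20 g, standing on the tower's inner floor, its top 30 mm sticking out of the mouth. Origin at the centre of its underside, z up its axis. Foot 26 mm across; round head 19 mm across, 53 to 69 mm above the origin, widest from 58 to 64 mm; collar 20 mm across at 50 mm; neck 12 mm across below it.
- pawn_mid (a point): Point on the reject pawn's axis, 30 mm above its underside.
- bowl: Blue glass bowl for rejects, loose, 0.45 kg, rim 120 mm across and 50 mm high, wall 4 mm. Origin at the centre of its underside.
- stand: Folded aluminium hobby stand, fixed: a flat-topped table 120 x 110 mm, top 40 mm above the shelf. Origin under its centre at shelf level. The nested lid set stands on it.
- inner_lid: Inner lid of the nested set, grey resin, round, about 60 g. Origin at its underside's centre, z up. From below: chamfered plug 35 mm across, 8 mm high, that enters the tower's mouth (2.5 mm play all round); flange 48 mm across, 8 to 12 mm, that rests on the rim (seated, the origin is 82 mm above the tower's origin); tapered boss 23 mm across to 16 mm; 14 mm neck; knob on top.
- knob (a point): Middle of the inner lid's upright cylindrical knob, 18 mm across, 20 mm tall (27 to 47 mm above the inner lid's origin; this point at 37 mm). It stands up through the outer lid's hole. Lifted by the knob, the inner lid carries the outer lid on its flange.
- outer_lid: Outer lid, the battlement ring, grey resin, round, about 60 g, resting loosely on the inner lid's flange. Origin on its axis at the skirt's lower edge, z up: 3 mm above the inner lid's origin when nested, 85 mm above the tower's when on the tower. Skirt 0 to 9 mm, 57 mm inside (3.5 mm play round the tower); plate 9 to 14 mm with a 26 mm central hole; eight merlons up to 19 mm.
- ring_grip (a point): Centre of the outer lid's smooth round outside, 62 mm across, 0 to 14 mm above its origin (this point at 7 mm): grip it across this.
- pawn_b: Bystander: a good white pawn like the reject, standing on the shelf; origin at its underside.
- pawn_c: Bystander: another good white pawn standing on the shelf; origin at its underside.
- hedge: Bystander: green plastic hedge strip on a cork base, 130 x 26 mm, about 41 mm high, long along its x; origin at its underside.
- paint_pot: Bystander: paint pot 34 mm across, 42 mm high; origin at its underside.
- glue: Bystander: glue bottle 36 mm across, 85 mm high; origin at its underside.
- brush: Bystander: brush 170 mm long lying along its x; origin at its underside.
- spare_ring: Bystander: spare resin ring lying flat, 56 mm across, 30 mm high; origin at its underside.
- sanding_block: Bystander: cork sanding block 70 x 40 x 25 mm; origin at its underside.
Things that resemble listed ones, but are neither listed nor needed, are in the scene too. Of the things like the tower, leave any that is orange; of the rest the larger one is meant. Leave any black look-alike of the outer_lid alone.

How it is judged:
By the outcome, as a careful person would: the job done as asked, in the order asked, and still so for the second after the job is handed in, while the arm keeps its last pose, push and grip.
It also fails if it takes over 67 s, if anything falls off the work surface, if the arm or the gripper's body presses on something with over 40 N, if the wrist force passes 120 N, or if a joint passes its speed limit or range.

## Working session

There is one attempt and no reset: what is moved stays moved. The work goes in short steps, Python scripts to look and compute and a tool call to move; the robot and the scene stay as the last step left them, time stands still between calls to the robot, and variables do not carry over. Pictures are saved under pics/ and viewed, at most 10 in all, crops included, and the job is handed in when it is done.

Besides the shell and the picture viewer there is one more tool, called after "Request:" as name([rows], argument=value, ...), one row to a line, values as JSON. arm_command: Moves the arm, as the interface text tells. Its arguments: {"type":"object","properties":{"increments":{"type":"array","items":{"type":"object","properties":{"slide":{"type":"array","items":{"type":"number"}},"spin":{"type":"number"},"gripper":{"type":"number"}}}},"newtons":{"type":"number"}},"required":["increments"]}

```bash
mkdir -p pics; cat > h.py <<'E'
import numpy as np, cv2, pickle
from scipy.spatial.transform import Rotation as R
from station import status, imaging, order
def snap(name, fn=None):
    o=status.get_obs(); d=imaging.get_image(name)
    if fn: cv2.imwrite('pics/'+fn+'.png', d['frame'][:,:,::-1])
    K,dist,V=cam(d,o); d['V']=V; d['K']=K; d['dist']=dist
    return d
def cam(d,o):
    f=240/np.tan(np.radians(d['vfov'])/2)
    K=np.array([[f,0,d['cx']],[0,f,d['cy']],[0,0,1.]]); dist=np.array([d['k1'],0,0,0,0.])
    if 'view' in d: V=np.array(d['view'])
    else:
        T=np.eye(4); T[:3,:3]=R.from_rotvec(o['tool_rot']).as_matrix(); T[:3,3]=o['tool_pos']
        V=np.linalg.inv(T@np.array(d['mount']))
    return K,dist,np.diag([1,-1,-1,1.])@V   # opencv camera
def ray(d,uv):
    p=cv2.undistortPoints(np.array([[uv]],float),d['K'],d['dist'],)[0,0]
    Rm=d['V'][:3,:3]; c=-Rm.T@d['V'][:3,3]
    return c, Rm.T@np.array([p[0],p[1],1])
def atz(d,uv,z):
    c,v=ray(d,uv); return c+v*(z-c[2])/v[2]
def proj(d,P):
    P=np.atleast_2d(np.array(P,float))
    return cv2.projectPoints(P,cv2.Rodrigues(d['V'][:3,:3])[0],d['V'][:3,3],d['K'],d['dist'])[0][:,0]
def circ(c,r,n=72):
    a=np.linspace(0,2*np.pi,n,endpoint=False); return np.array(c)+r*np.c_[np.cos(a),np.sin(a),0*a]
E
python3 - <<'E'
from h import *
for n in('top','scene'):
    d=snap(n,n+'0'); print(n,d['vfov'],d['k1'],d['V'].round(3).tolist()); pickle.dump(d,open(n+'.pkl','wb'))
o=status.get_obs(); print(o)
E
```

```text
top 43.22972384118872 -0.15936102099849223 [[-0.008, -1.0, 0.002, 0.002], [-0.985, 0.008, -0.172, 0.511], [0.172, -0.003, -0.985, 1.201], [0.0, 0.0, 0.0, 1.0]]
scene 55.526938700671444 0.026922561053982687 [[0.34, 0.94, 0.008, -0.178], [0.595, -0.208, -0.776, -0.244], [-0.728, 0.269, -0.631, 1.435], [0.0, 0.0, 0.0, 1.0]]
{'t': 0.1, 'q': array([-1.40500970e+00,  5.32583734e-02,  1.61416408e+00,  2.48720071e-05,
        1.47600556e+00, -1.19012431e-01]), 'dq': array([-1.59680855e-03, -2.46646239e-03, -3.92266681e-03,  1.00976128e-04,
       -5.27626218e-06,  1.80184876e-03]), 'effort': array([ 3.05841404e-04, -3.94900632e+01, -3.71364319e+01, -1.07892270e-04,
        3.86163840e-03, -3.00466809e-06]), 'tool_pos': array([ 0.17552848, -0.59939239,  0.30280156]), 'tool_rot': array([-3.10797809e+00, -4.45586770e-01,  2.85221573e-05]), 'contact_force': array([-0.23010919,  0.18281564,  0.36015892]), 'wrist_torque': array([ 0.00754771, -0.04249807, -0.06419546]), 'grip_force': 0.0, 'opening': 0.08562951118034705}
```

View pics/top0.png

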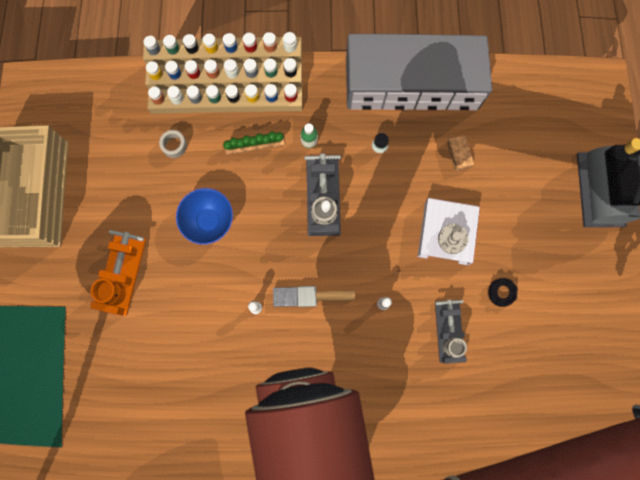

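View pics/scene0.png

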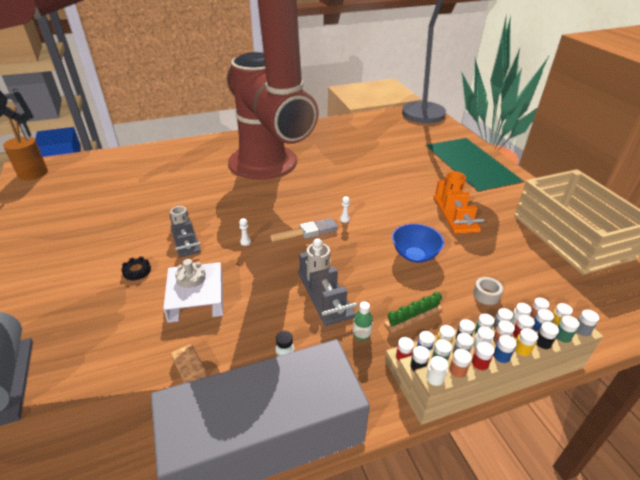

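Top view: the tower candidates are the large grey one with the pawn in it at (323,210), the small grey one at (456,347) and the orange one at (105,292). The large grey one is the target: it isn't orange, it's the bigger of the other two, and it holds the pawn. The lid set is on the stand at (454,238), the black ring look-alike is at (503,292), and the bowl is at (205,217). I'll confirm with one enlarged crop and measure.

```bash
python3 - <<'E'
from h import *
d=pickle.load(open('top.pkl','rb'))
c=cv2.resize(d['frame'][140:370,290:530],None,fx=2.5,fy=2.5,interpolation=cv2.INTER_CUBIC); cv2.imwrite('pics/crop1.png',c[:,:,::-1])
for n,uv,z in[('rim',(323,210),.09),('pawnhead',(325,206),.111),('knob',(454,237),.077),('bowl',(205,217),.05),('screwend',(322,158),.03),('smalltower',(456,347),.07),('glue',(309,133),.07)]:
    print(n,atz(d,uv,z).round(4))
E
```

```text
rim [ 0.5567 -0.0155  0.09  ]
pawnhead [ 0.5601 -0.0192  0.111 ]
knob [ 0.5022 -0.2797  0.077 ]
bowl [0.5529 0.2282 0.05  ]
screwend [ 0.6837 -0.0155  0.03  ]
smalltower [ 0.2824 -0.2764  0.07  ]
glue [0.7259 0.0117 0.07  ]
```

View pics/crop1.png

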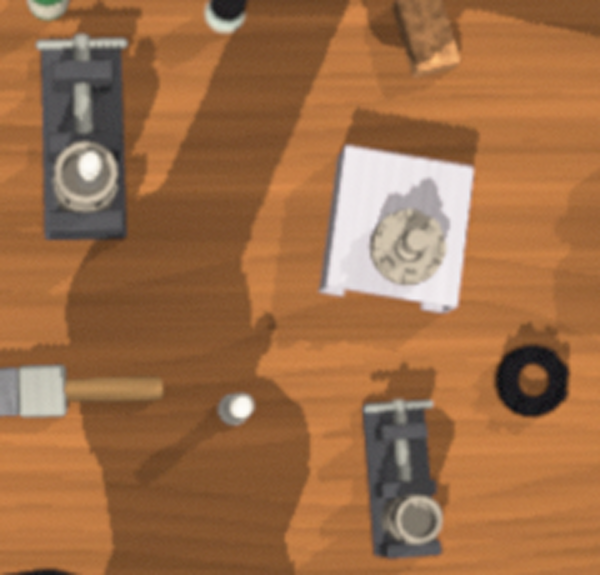

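The crop confirms it: a large grey tower with the pawn at (90,165), the lid set on the white stand at (408,243), and a small grey tower at (415,520) plus a black ring at (532,380), both to leave alone. Next I'll work out the moves.

```bash
cat >> h.py <<'E'
def go(p,yaw=None):
    "slide, spin from the measured pose to TCP p, with tool y at world yaw deg (mod 180)"
    o=status.get_obs(); M=R.from_rotvec(o['tool_rot']).as_matrix()
    s=M.T@(np.array(p)-o['tool_pos']); y=np.degrees(np.arctan2(M[1,1],M[0,1]))
    sp=0 if yaw is None else -((yaw-y+90)%180-90)
    print('slide',s.round(4),'spin',round(sp,1),'| yawy',round(y,1),'zaxis',M[:,2].round(4),'q6',o['q'][5].round(2),'tcp',o['tool_pos'].round(4),'t',o['t'].round(1),'open',round(o['opening'],4))
E
python3 - <<'E'
from h import *
d=imaging.get_image('wrist'); print(np.array(d['mount']).round(3).tolist(),d['vfov'],d['cx'],d['cy'],d['k1'])
go([.45,-.28,.30],90); go([.50,-.02,.33],90)
E
```

```text
[[0.0, 0.961, 0.278, 0.072], [1.0, -0.001, 0.001, -0.0], [0.001, 0.278, -0.961, -0.07], [0.0, 0.0, 0.0, 1.0]] 66.55742037855748 318.47451154194647 235.43765487179525 0.005271864066035776Traceback (most recent call last):
  File "<stdin>", line 3, in <module>
  File "h.py", line 33, in go
    print('slide',s.round(4),'spin',round(sp,1),'| yawy',round(y,1),'zaxis',M[:,2].round(4),'q6',o['q'][5].round(2),'tcp',o['tool_pos'].round(4),'t',o['t'].round(1),'open',round(o['opening'],4))
                                                                                                                                                     ^^^^^^^^^^^^
AttributeError: 'float' object has no attribute 'round'
```

```bash
sed -i "s/o\['t'\].round(1)/round(o['t'],1)/" h.py
python3 - <<'E'
from h import *
go([.49,-.28,.30],90); go([.55,-.017,.31],90)
E
```

```text
slide [ 0.3916 -0.2182  0.0034] spin 16.3 | yawy -73.7 zaxis [-3.0e-04  1.6e-03 -1.0e+00] q6 -0.12 tcp [ 0.1755 -0.5995  0.3029] t 0.1 open 0.0856
slide [ 0.523  -0.4538 -0.0062] spin 16.3 | yawy -73.7 zaxis [-3.0e-04  1.6e-03 -1.0e+00] q6 -0.12 tcp [ 0.1755 -0.5995  0.3029] t 0.1 open 0.0856
```

Request:
arm_command([
  {"slide":[0.39,-0.218,0],"spin":16.3,"gripper":1},
  {"slide":[0.39,-0.218,0],"spin":16.3,"gripper":1},
  {"slide":[0.39,-0.218,0],"spin":16.3,"gripper":1},
  {"slide":[0.39,-0.218,0],"spin":16.3,"gripper":1},
  {"slide":[0.39,-0.218,0],"spin":16.3,"gripper":1},
  {"slide":[0.39,-0.218,0],"spin":16.3,"gripper":1},
  {"slide":[0.39,-0.218,0],"spin":16.3,"gripper":1},
  {"slide":[0.39,-0.218,0],"spin":16.3,"gripper":1},
])

```text
t: 0.82
tool_pos: [0.4098, -0.3604, 0.3037]
tool_rot: [-3.141, -0.0, 0.0]
contact_force: [0.9, -1.2, 0.7]
opening: 0.0857
grip_force: 0.0
```

```bash
python3 - <<'E'
from h import *
go([.49,-.28,.30],90)
E
```

```text
slide [ 0.0802 -0.0804  0.0037] spin 0.0 | yawy -90.0 zaxis [-0.e+00  1.e-04 -1.e+00] q6 0.71 tcp [ 0.4098 -0.3604  0.3037] t 0.8 open 0.0857
```

Request:
arm_command([
  {"slide":[0.065,-0.065,0],"spin":0,"gripper":1},
  {"slide":[0.065,-0.065,0],"spin":0,"gripper":1},
  {"slide":[0.065,-0.065,0],"spin":0,"gripper":1},
  {"slide":[0.065,-0.065,0],"spin":0,"gripper":1},
  {"slide":[0.065,-0.065,0],"spin":0,"gripper":1},
])

```text
t: 1.23
tool_pos: [0.4737, -0.2972, 0.3036]
tool_rot: [3.141, 0.002, -0.002]
contact_force: [-0.4, 0.8, 1.3]
opening: 0.0854
grip_force: 0.0
```

```bash
python3 - <<'E'
from h import *
go([.49,-.28,.30],90)
d=snap('wrist','w_lid'); pickle.dump(d,open('w_lid.pkl','wb'))
E
```

```text
slide [ 0.0163 -0.0172  0.0036] spin 0.1 | yawy -89.9 zaxis [-1.e-03 -2.e-04 -1.e+00] q6 0.88 tcp [ 0.4737 -0.2972  0.3036] t 1.2 open 0.0854
```

View pics/w_lid.png

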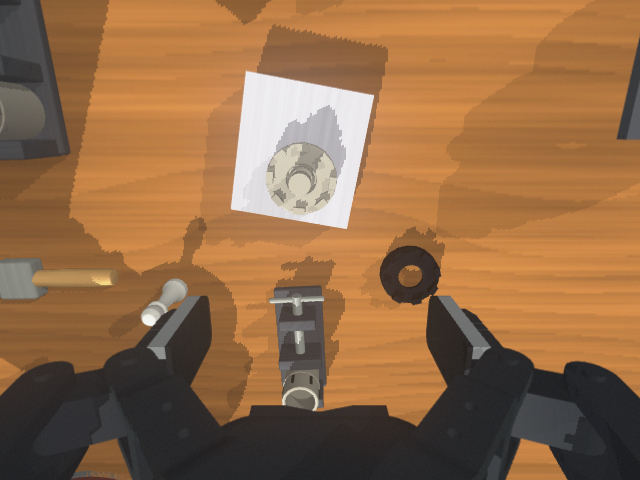

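The lid set on the stand is at (300,178), with the knob top at (300,181). The small grey tower (300,398) and black ring (410,275) are look-alikes, and a pawn stands at (165,300).

```bash
python3 - <<'E'
from h import *
d=pickle.load(open('w_lid.pkl','rb'))
print('knobtop',atz(d,(300.5,181.5),.087).round(4),'ring',atz(d,(300.5,178.5),.058).round(4))
im=d['frame'].copy()
g=cv2.cvtColor(im,cv2.COLOR_RGB2GRAY)
k=atz(d,(300.5,180),.075)
for c,r,z in[(k,.031,.057),(k,.009,.087),(k,.013,.057)]:
    pts=proj(d,circ([c[0],c[1],z],r)); 
    for u in pts: cv2.circle(im,(int(round(u[0])),int(round(u[1]))),0,(255,0,0),-1)
cv2.imwrite('pics/ov1.png',cv2.resize(im[120:240,220:380],None,fx=5,fy=5,interpolation=cv2.INTER_NEAREST)[:,:,::-1])
go([.55,-.017,.31],90)
E
```

```text
knobtop [ 0.5059 -0.2823  0.087 ] ring [ 0.5044 -0.2808  0.058 ]
slide [ 0.0767 -0.2809 -0.0065] spin -0.0 | yawy -90.0 zaxis [-9.e-04 -2.e-04 -1.e+00] q6 0.88 tcp [ 0.4732 -0.2979  0.3036] t 1.3 open 0.0852
```

Request:
arm_command([
  {"slide":[0.07,-0.28,0],"spin":0,"gripper":1},
  {"slide":[0.07,-0.28,0],"spin":0,"gripper":1},
  {"slide":[0.07,-0.28,0],"spin":0,"gripper":1},
  {"slide":[0.07,-0.28,0],"spin":0,"gripper":1},
  {"slide":[0.07,-0.28,0],"spin":0,"gripper":1},
  {"slide":[0.07,-0.28,0],"spin":0,"gripper":1},
  {"slide":[0.07,-0.28,0],"spin":0,"gripper":1},
  {"slide":[0.07,-0.28,0],"spin":0,"gripper":1},
])

```text
t: 1.95
tool_pos: [0.5441, -0.0138, 0.3039]
tool_rot: [-3.139, -0.006, -0.001]
contact_force: [-0.1, 0.5, 0.1]
opening: 0.0851
grip_force: 0.0
```

Request:
arm_command([
  {"slide":[0,0,0],"spin":0,"gripper":1},
  {"slide":[0,0,0],"spin":0,"gripper":1},
  {"slide":[0,0,0],"spin":0,"gripper":1},
])

```text
t: 2.2
tool_pos: [0.5435, -0.0192, 0.3038]
tool_rot: [3.141, -0.004, -0.0]
contact_force: [-0.1, 0.4, 0.2]
opening: 0.0855
grip_force: 0.0
```

```bash
python3 - <<'E'
from h import *
go([.55,-.017,.30],90)
d=snap('wrist','w_tow'); pickle.dump(d,open('w_tow.pkl','wb'))
cv2.imwrite('pics/w_towc.png',cv2.resize(d['frame'][60:300,160:480],None,fx=2.5,fy=2.5,interpolation=cv2.INTER_CUBIC)[:,:,::-1])
E
```

```text
slide [ 0.0065 -0.0022  0.0038] spin -0.2 | yawy -90.2 zaxis [-2.e-04 -5.e-04 -1.e+00] q6 1.4 tcp [ 0.5435 -0.0192  0.3038] t 2.2 open 0.0855
```

View pics/w_towc.png

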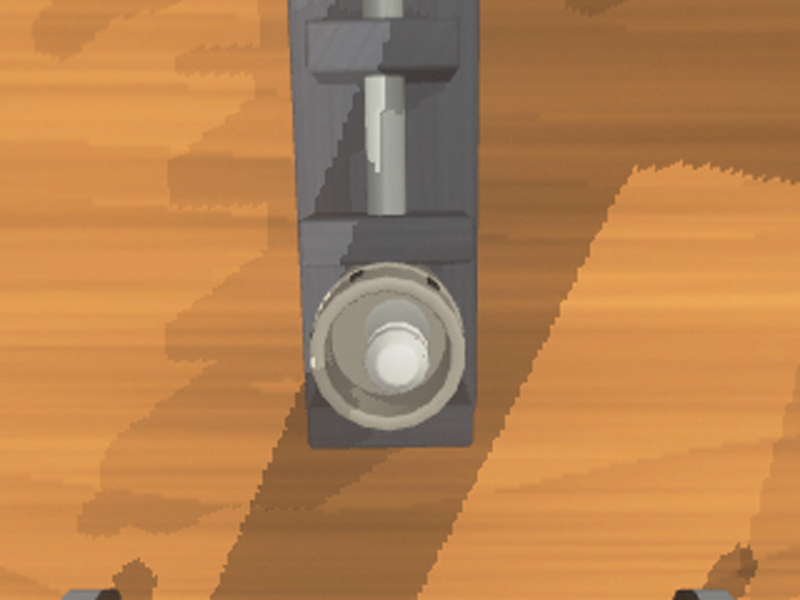

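```bash
python3 - <<'E'
from h import *
d=pickle.load(open('w_tow.pkl','rb'))
rim=atz(d,(315.6,200.8),.09); hd=atz(d,(318.6,203.6),.111)
print(rim.round(4),hd.round(4))
im=cv2.resize(d['frame'],None,fx=5,fy=5,interpolation=cv2.INTER_CUBIC)
def draw(c,r,col):
    cv2.polylines(im,[np.round(proj(d,circ(c,r))*5+2).astype(int)],True,col,1)
draw(rim,.025,(255,0,0)); draw(rim,.02,(255,0,0)); draw(hd,.0095,(0,0,255))
a=im[800:1200,1350:1800]
dl=pickle.load(open('w_lid.pkl','rb')); k=atz(dl,(300.5,181.5),.087); k2=atz(dl,(300.5,178.5),.057)
d=dl; im=cv2.resize(d['frame'],None,fx=5,fy=5,interpolation=cv2.INTER_CUBIC)
draw(k,.009,(255,0,0)); draw([.505,-.281,.057],.031,(0,0,255)); 
b=im[670:1120,1280:1730]
cv2.imwrite('pics/ov2.png',cv2.resize(np.hstack([a,b[:400,:400]]),(800,376))[:,:,::-1])
E
```

```text
[ 0.5611 -0.0162  0.09  ] [ 0.563  -0.0186  0.111 ]
```

View pics/ov2.png

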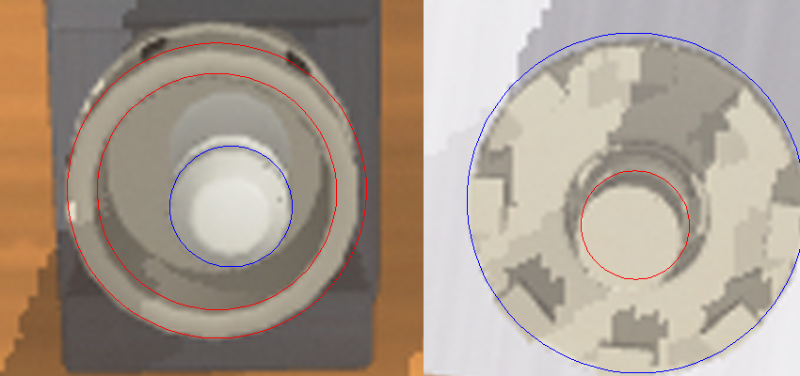

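Overlay: the tower circles fit, with the rim centre at about (0.561,-0.016), the pawn head at (0.563,-0.0186) and the knob at about (0.505,-0.282). Now I'll grasp the pawn head.

Request:
arm_command([
  {"slide":[0.0195,0,0.03],"spin":0,"gripper":0},
  {"slide":[0.0195,0,0.06],"spin":0,"gripper":0},
  {"slide":[0.0195,0,0.085],"spin":0,"gripper":0},
  {"slide":[0.0195,0,0.105],"spin":0,"gripper":0},
  {"slide":[0.0195,0,0.12],"spin":0,"gripper":0},
  {"slide":[0.0195,0,0.13],"spin":0,"gripper":0},
  {"slide":[0.0195,0,0.13],"spin":0,"gripper":0},
  {"slide":[0.0195,0,0.13],"spin":0,"gripper":0},
])

```text
t: 2.92
tool_pos: [0.5632, -0.0181, 0.1739]
tool_rot: [3.142, -0.002, -0.001]
contact_force: [0.5, -0.2, -0.0]
opening: 0.0425
grip_force: 0.0
```

```bash
python3 - <<'E'
from h import *
go([.563,-.0186,.167],90)
E
```

```text
slide [-0.0002  0.0005  0.0069] spin -0.1 | yawy -90.1 zaxis [-4.e-04 -0.e+00 -1.e+00] q6 1.41 tcp [ 0.5632 -0.0181  0.1739] t 2.9 open 0.0425
```

Request:
arm_command([
  {"slide":[0,0,0.006],"spin":0,"gripper":0},
  {"slide":[0,0,0.006],"spin":0,"gripper":-0.3},
  {"slide":[0,0,0.006],"spin":0,"gripper":-0.5},
  {"slide":[0,0,0.006],"spin":0,"gripper":-0.8},
  {"slide":[0,0,0.006],"spin":0,"gripper":-1},
  {"slide":[0,0,0.006],"spin":0,"gripper":-1},
  {"slide":[0,0,0.006],"spin":0,"gripper":-1},
  {"slide":[0,0,0.006],"spin":0,"gripper":-1},
], newtons=25)

```text
t: 3.58
tool_pos: [0.5637, -0.0173, 0.1686]
tool_rot: [3.141, 0.001, 0.002]
contact_force: [0.1, 0.2, 3.8]
opening: 0.0173
grip_force: 24.5
```

Request:
arm_command([
  {"slide":[0,0,0],"spin":0,"gripper":-1},
  {"slide":[0,0,0],"spin":0,"gripper":-1},
  {"slide":[0,0,-0.02],"spin":0,"gripper":-1},
  {"slide":[0,0,-0.05],"spin":0,"gripper":-1},
  {"slide":[0,0,-0.08],"spin":0,"gripper":-1},
  {"slide":[0,0,-0.08],"spin":0,"gripper":-1},
  {"slide":[0,0,-0.08],"spin":0,"gripper":-1},
])

```text
t: 4.17
tool_pos: [0.5641, -0.0173, 0.2499]
tool_rot: [3.141, 0.001, 0.006]
contact_force: [-0.6, -0.1, -0.5]
opening: 0.0176
grip_force: 24.6
```

Request:
arm_command([
  {"slide":[-0.011,-0.245,0],"spin":0,"gripper":-1},
  {"slide":[-0.011,-0.245,0],"spin":0,"gripper":-1},
  {"slide":[-0.011,-0.245,0],"spin":0,"gripper":-1},
  {"slide":[-0.011,-0.245,0],"spin":0,"gripper":-1},
  {"slide":[-0.011,-0.245,0],"spin":0,"gripper":-1},
  {"slide":[-0.011,-0.245,0],"spin":0,"gripper":-1},
  {"slide":[-0.011,-0.245,0],"spin":0,"gripper":-1},
  {"slide":[-0.011,-0.245,0],"spin":0,"gripper":-1},
])

```text
t: 4.83
tool_pos: [0.5507, 0.2294, 0.2453]
tool_rot: [3.14, 0.006, -0.006]
contact_force: [0.2, -0.7, -0.1]
opening: 0.0178
grip_force: 24.7
```

Request:
arm_command([
  {"slide":[0,0,0],"spin":0,"gripper":-1},
  {"slide":[0,0,0],"spin":0,"gripper":-1},
])

```text
t: 5.0
tool_pos: [0.5518, 0.2267, 0.2465]
tool_rot: [3.141, -0.001, -0.003]
contact_force: [-0.8, 0.1, 0.2]
opening: 0.0178
grip_force: 24.7
```

```bash
python3 - <<'E'
from h import *
go([.553,.228,.155],90)
d=snap('wrist','w_bowl')
hsv=cv2.cvtColor(d['frame'],cv2.COLOR_RGB2HSV); m=cv2.inRange(hsv,(105,120,40),(130,255,255))
m=cv2.morphologyEx(m,cv2.MORPH_OPEN,np.ones((3,3)))
n,l,s,c=cv2.connectedComponentsWithStats(m); i=1+s[1:,4].argmax(); print(s[i])
# fit bowl rim by projecting circle: compare bbox
from scipy.optimize import least_squares
L=s[i]; box=np.array([L[0],L[1],L[0]+L[2],L[1]+L[3]],float)
def f(p):
    u=proj(d,circ([p[0],p[1],.05],.06)); b=np.r_[u.min(0),u.max(0)]; return (b-box)
r=least_squares(f,[.553,.228]); print(r.x.round(4),r.fun.round(1))
E
```

```text
slide [ 0.0014 -0.0014  0.0915] spin -0.1 | yawy -90.1 zaxis [-2.1e-03 -9.0e-04 -1.0e+00] q6 1.84 tcp [0.5518 0.2267 0.2465] t 5.0 open 0.0178
[  233   142   157   145 16654]
[0.5577 0.2326] [-1.7 -4.8  1.7  6.4]
```

View pics/w_bowl.png

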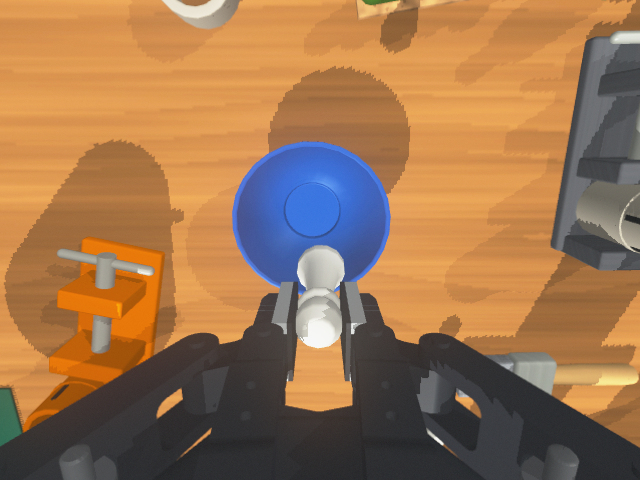

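The pawn is held upright at (320,300), the bowl rim is around (311,215), and the orange tower is clear. I'll lower it into the bowl.

Request:
arm_command([
  {"slide":[0.005,-0.005,0.03],"spin":0,"gripper":-1},
  {"slide":[0.005,-0.005,0.06],"spin":0,"gripper":-1},
  {"slide":[0.005,-0.005,0.085],"spin":0,"gripper":-1},
  {"slide":[0.005,-0.005,0.1],"spin":0,"gripper":-1},
  {"slide":[0.005,-0.005,0.1],"spin":0,"gripper":-1},
  {"slide":[0.005,-0.005,0.1],"spin":0,"gripper":-1},
])

```text
t: 5.55
tool_pos: [0.5568, 0.2316, 0.147]
tool_rot: [3.141, -0.002, -0.003]
contact_force: [0.4, 0.5, 0.2]
opening: 0.0177
grip_force: 24.7
```

Request:
arm_command([
  {"slide":[0,0,0],"spin":0,"gripper":-0.4},
  {"slide":[0,0,0],"spin":0,"gripper":-0.2},
  {"slide":[0,0,0],"spin":0,"gripper":0},
  {"slide":[0,0,0],"spin":0,"gripper":0.1},
  {"slide":[0,0,0],"spin":0,"gripper":0.1},
  {"slide":[0,0,-0.04],"spin":0,"gripper":0.1},
  {"slide":[0,0,-0.08],"spin":0,"gripper":0.1},
  {"slide":[0,0,-0.12],"spin":0,"gripper":0.1},
])

```text
t: 6.22
tool_pos: [0.5565, 0.2327, 0.2686]
tool_rot: [3.141, 0.001, -0.003]
contact_force: [0.9, 0.2, 0.1]
opening: 0.0469
grip_force: 0.0
```

Request:
arm_command([
  {"slide":[0,0,-0.02],"spin":0,"gripper":0.1},
  {"slide":[0,0,-0.02],"spin":0,"gripper":0.1},
  {"slide":[0,0,-0.02],"spin":0,"gripper":0.1},
])

```text
t: 6.47
tool_pos: [0.5578, 0.233, 0.2904]
tool_rot: [-3.14, -0.001, -0.007]
contact_force: [0.5, 0.5, -0.6]
opening: 0.0471
grip_force: 0.0
```

```bash
python3 - <<'E'
from h import *
go([.5048,-.2818,.26],90)
d=snap('wrist','w_bowl2')
c=atz; u=proj(d,[[.557,.232,.05]])[0]; print(u)
hsv=cv2.cvtColor(d['frame'],cv2.COLOR_RGB2HSV); m=cv2.inRange(hsv,(0,0,150),(180,50,255)); m[300:]=0
n,l,s,cc=cv2.connectedComponentsWithStats(m)
for i in range(1,n):
    if s[i,4]>80: print(s[i],cc[i].round())
b=cv2.inRange(hsv,(105,120,40),(130,255,255)); n,l,s,cc=cv2.connectedComponentsWithStats(b); print('bowl',s[1+s[1:,4].argmax()])
E
```

```text
slide [-0.0534  0.5149  0.0295] spin 0.0 | yawy -90.0 zaxis [ 0.0042  0.0012 -1.    ] q6 1.84 tcp [0.5578 0.233  0.2904] t 6.5 open 0.0471
[321.02452845 217.21047717]
[ 186    0   69   51 1284] [224.  28.]
[559   0  54  26 786] [577.  12.]
[576  51  64  34 798] [613.  62.]
[601 108  23  57 729] [612. 131.]
[311 194  26  40 823] [324. 213.]
[ 552  197   88   59 1338] [609. 228.]
[ 99 242  34  12 203] [116. 247.]
[133 250  49  26 506] [151. 260.]
bowl [  253   149   135   133 13151]
```

Request:
arm_command([
  {"slide":[-0.033,0.32,0.0],"spin":0,"gripper":0.1},
  {"slide":[-0.033,0.32,0.0],"spin":0,"gripper":0.1},
  {"slide":[-0.033,0.32,0.0],"spin":0,"gripper":0.1},
  {"slide":[-0.033,0.32,0.0],"spin":0,"gripper":0.1},
  {"slide":[-0.033,0.32,0.0],"spin":0,"gripper":0.1},
  {"slide":[-0.033,0.32,0.0],"spin":0,"gripper":0.1},
  {"slide":[-0.033,0.32,0.0],"spin":0,"gripper":0.1},
  {"slide":[-0.033,0.32,0.0],"spin":0,"gripper":0.1},
])

```text
t: 7.18
tool_pos: [0.5225, -0.0898, 0.2851]
tool_rot: [-3.141, 0.002, 0.007]
contact_force: [-0.2, -1.6, 0.0]
opening: 0.0471
grip_force: 0.0
```

```bash
python3 - <<'E'
from h import *
go([.5048,-.2818,.23],90)
E
```

```text
slide [-0.0172  0.1921  0.055 ] spin -0.1 | yawy -90.1 zaxis [-4.4e-03  6.0e-04 -1.0e+00] q6 1.26 tcp [ 0.5225 -0.0898  0.2851] t 7.2 open 0.0471
```

Request:
arm_command([
  {"slide":[-0.017,0.192,0.055],"spin":0,"gripper":0.1},
  {"slide":[-0.017,0.192,0.055],"spin":0,"gripper":0.1},
  {"slide":[-0.017,0.192,0.055],"spin":0,"gripper":0.1},
  {"slide":[-0.017,0.192,0.055],"spin":0,"gripper":0.1},
  {"slide":[-0.017,0.192,0.055],"spin":0,"gripper":0.1},
  {"slide":[-0.017,0.192,0.055],"spin":0,"gripper":0.1},
  {"slide":[-0.017,0.192,0.055],"spin":0,"gripper":0.1},
  {"slide":[-0.017,0.192,0.055],"spin":0,"gripper":0.1},
])

```text
t: 7.85
tool_pos: [0.5066, -0.2785, 0.2309]
tool_rot: [-3.139, -0.0, 0.004]
contact_force: [0.8, -0.4, -0.2]
opening: 0.0469
grip_force: 0.0
```

Request:
arm_command([
  {"slide":[0,0,0],"spin":0,"gripper":0.1},
  {"slide":[0,0,0],"spin":0,"gripper":0.1},
  {"slide":[0,0,0],"spin":0,"gripper":0.1},
])

```text
t: 8.1
tool_pos: [0.5077, -0.2782, 0.2333]
tool_rot: [3.141, 0.003, 0.001]
contact_force: [-0.5, -0.1, -0.1]
opening: 0.0472
grip_force: 0.0
```

```bash
python3 - <<'E'
from h import *
go([.5048,-.2818,.14],90)
d=snap('wrist'); pickle.dump(d,open('w_lid2.pkl','wb'))
im=cv2.resize(d['frame'],None,fx=4,fy=4,interpolation=cv2.INTER_CUBIC)
for z,r in((.087,.009),(.057,.013),(.057,.031)):
    cv2.polylines(im,[np.round(proj(d,circ([.5048,-.2818,z],r))*4+1.5).astype(int)],True,(255,0,0),1)
u=proj(d,[[.5048,-.2818,.06]])[0]*4; x,y=int(u[0])-400,int(u[1])-300
cv2.imwrite('pics/lid2.png',im[max(y,0):y+600,max(x,0):x+800][:,:,::-1])
E
```

```text
slide [-0.003   0.0036  0.0933] spin 0.1 | yawy -89.9 zaxis [ 6.e-04 -3.e-04 -1.e+00] q6 0.94 tcp [ 0.5077 -0.2782  0.2333] t 8.1 open 0.0472
```

View pics/lid2.png

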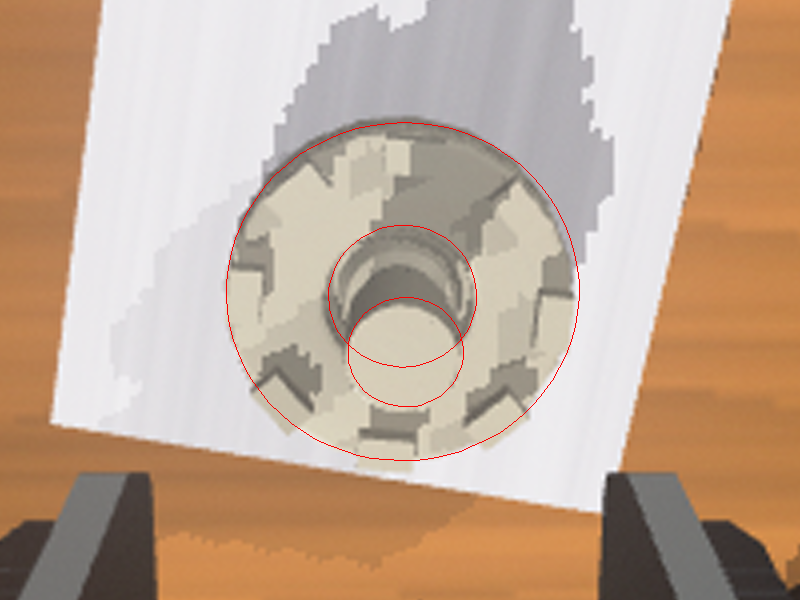

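The overlay matches: the knob top is within about 1 px at (405,355), so the knob is at about (0.504,-0.282). I'm descending.

Request:
arm_command([
  {"slide":[-0.0037,0.0038,0.025],"spin":0,"gripper":0.1},
  {"slide":[-0.0037,0.0038,0.05],"spin":0,"gripper":0.1},
  {"slide":[-0.0037,0.0038,0.07],"spin":0,"gripper":0.1},
  {"slide":[-0.0037,0.0038,0.082],"spin":0,"gripper":0.1},
  {"slide":[-0.0037,0.0038,0.088],"spin":0,"gripper":0.1},
  {"slide":[-0.0037,0.0038,0.092],"spin":0,"gripper":0.1},
  {"slide":[-0.0037,0.0038,0.092],"spin":0,"gripper":0.1},
  {"slide":[-0.0037,0.0038,0.092],"spin":0,"gripper":0.1},
])

```text
t: 8.82
tool_pos: [0.5043, -0.2834, 0.1421]
tool_rot: [3.14, 0.001, 0.002]
contact_force: [0.1, -0.1, -0.1]
opening: 0.047
grip_force: 0.0
```

```bash
python3 - <<'E'
from h import *
go([.504,-.282,.138],90)
E
```

```text
slide [-0.0003 -0.0014  0.0041] spin 0.0 | yawy -90.0 zaxis [ 0.0015 -0.0012 -1.    ] q6 0.93 tcp [ 0.5043 -0.2834  0.1421] t 8.8 open 0.047
```

Request:
arm_command([
  {"slide":[0,-0.0012,0.0035],"spin":0,"gripper":0.1},
  {"slide":[0,-0.0012,0.0035],"spin":0,"gripper":-0.2},
  {"slide":[0,-0.0012,0.0035],"spin":0,"gripper":-0.4},
  {"slide":[0,-0.0012,0.0035],"spin":0,"gripper":-0.5},
  {"slide":[0,-0.0012,0.0035],"spin":0,"gripper":-0.7},
  {"slide":[0,-0.0012,0.0035],"spin":0,"gripper":-1},
  {"slide":[0,-0.0012,0.0035],"spin":0,"gripper":-1},
  {"slide":[0,-0.0012,0.0035],"spin":0,"gripper":-1},
], newtons=60)

```text
t: 9.48
tool_pos: [0.5039, -0.2821, 0.138]
tool_rot: [3.141, 0.0, 0.001]
contact_force: [0.3, 0.4, 2.9]
opening: 0.0154
grip_force: 58.9
```

Request:
arm_command([
  {"slide":[0,0,0],"spin":0,"gripper":-1},
  {"slide":[0,0,0],"spin":0,"gripper":-1},
  {"slide":[0,0,0],"spin":0,"gripper":-1},
])

```text
t: 9.73
tool_pos: [0.5039, -0.2821, 0.138]
tool_rot: [3.141, 0.0, 0.001]
contact_force: [0.7, 0.2, 5.0]
opening: 0.015
grip_force: 59.1
```

Request:
arm_command([
  {"slide":[0,0,-0.005],"spin":0,"gripper":-1},
  {"slide":[0,0,-0.015],"spin":0,"gripper":-1},
  {"slide":[0,0,-0.035],"spin":0,"gripper":-1},
  {"slide":[0,0,-0.06],"spin":0,"gripper":-1},
  {"slide":[0,0,-0.09],"spin":0,"gripper":-1},
  {"slide":[0,0,-0.105],"spin":0,"gripper":-1},
  {"slide":[0,0,-0.11],"spin":0,"gripper":-1},
  {"slide":[0,0,-0.11],"spin":0,"gripper":-1},
])

```text
t: 10.4
tool_pos: [0.5041, -0.2822, 0.2493]
tool_rot: [3.14, 0.001, 0.004]
contact_force: [-0.5, 0.6, -1.7]
opening: 0.0156
grip_force: 58.6
```

```bash
python3 - <<'E'
from h import *
go([.561,-.0158,.245],90)
E
```

```text
slide [ 0.057  -0.2663  0.0039] spin 0.0 | yawy -90.0 zaxis [ 0.0024 -0.0018 -1.    ] q6 0.93 tcp [ 0.5041 -0.2822  0.2493] t 10.4 open 0.0156
```

Request:
arm_command([
  {"slide":[0.003,-0.012,0],"spin":0,"gripper":-1},
  {"slide":[0.008,-0.036,0],"spin":0,"gripper":-1},
  {"slide":[0.014,-0.066,0],"spin":0,"gripper":-1},
  {"slide":[0.021,-0.096,0],"spin":0,"gripper":-1},
  {"slide":[0.027,-0.126,0],"spin":0,"gripper":-1},
  {"slide":[0.034,-0.156,0],"spin":0,"gripper":-1},
  {"slide":[0.04,-0.186,0],"spin":0,"gripper":-1},
  {"slide":[0.046,-0.212,0],"spin":0,"gripper":-1},
])

```text
t: 11.07
tool_pos: [0.5483, -0.0668, 0.2446]
tool_rot: [-3.14, -0.002, 0.007]
contact_force: [-0.0, -0.0, -0.7]
opening: 0.0155
grip_force: 58.7
```

Request:
arm_command([
  {"slide":[0.005,-0.022,0],"spin":0,"gripper":-1},
  {"slide":[0.01,-0.042,0],"spin":0,"gripper":-1},
  {"slide":[0.011,-0.051,0],"spin":0,"gripper":-1},
  {"slide":[0.011,-0.053,0],"spin":0,"gripper":-1},
  {"slide":[0.011,-0.053,0],"spin":0,"gripper":-1},
  {"slide":[0.011,-0.053,0],"spin":0,"gripper":-1},
])

```text
t: 11.57
tool_pos: [0.56, -0.0173, 0.2466]
tool_rot: [3.141, -0.0, -0.002]
contact_force: [0.1, -0.5, -0.8]
opening: 0.0157
grip_force: 58.7
```

```bash
python3 - <<'E'
from h import *
go([.561,-.0158,.2],90)
d=snap('wrist'); pickle.dump(d,open('w3.pkl','wb'))
o=status.get_obs(); T=o['tool_pos']
im=cv2.resize(d['frame'],None,fx=2,fy=2,interpolation=cv2.INTER_CUBIC)
def dr(c,r,col): cv2.polylines(im,[np.round(proj(d,circ(c,r))*2+.5).astype(int)],True,col,1)
dr([.561,-.0158,.09],.025,(255,0,0)); dr([.561,-.0158,.09],.02,(255,0,0))
z0=T[2]-.098
dr([T[0],T[1],z0+.003],.031,(0,0,255)); dr([T[0],T[1],z0],.0175,(0,0,255))
cv2.imwrite('pics/w3.png',im[200:800,240:1040][:,:,::-1])
E
```

```text
slide [ 0.001  -0.0015  0.0466] spin -0.0 | yawy -90.0 zaxis [-1.5e-03 -2.0e-04 -1.0e+00] q6 1.41 tcp [ 0.56   -0.0173  0.2466] t 11.6 open 0.0157
```

View pics/w3.png

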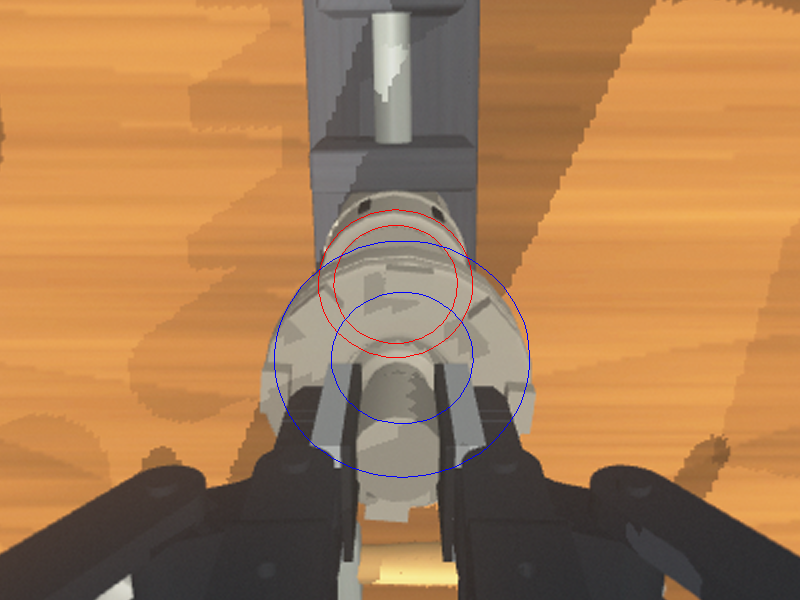

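The lid set is held level, with the knob at about (398,458) between the pads and the rim circles fitting the tower. I'll check the knob centre numerically before lowering.

```bash
python3 - <<'E'
from h import *
d=pickle.load(open('w3.pkl','rb')); T=np.array([.56,-.0173,.2466]); z0=T[2]-.098
for n,z,r in(('knobtop',.047,.009),('plate top',.017,.031),('merlon top',.022,.031),('skirt',.003,.031)):
    u=proj(d,circ([T[0],T[1],z0+z],r))*2-[240,200]; print(n,u.min(0).round(),u.max(0).round())
E
```

```text
knobtop [352. 416.] [449. 502.]
plate top [262. 256.] [538. 509.]
merlon top [258. 262.] [542. 522.]
skirt [273. 240.] [527. 476.]
```

Request:
arm_command([
  {"slide":[0.001,-0.0015,0.01],"spin":0,"gripper":-1},
  {"slide":[0.001,-0.0015,0.022],"spin":0,"gripper":-1},
  {"slide":[0.001,-0.0015,0.034],"spin":0,"gripper":-1},
  {"slide":[0.001,-0.0015,0.044],"spin":0,"gripper":-1},
  {"slide":[0.001,-0.0015,0.05],"spin":0,"gripper":-1},
  {"slide":[0.001,-0.0015,0.052],"spin":0,"gripper":-1},
  {"slide":[0.001,-0.0015,0.052],"spin":0,"gripper":-1},
  {"slide":[0.001,-0.0015,0.052],"spin":0,"gripper":-1},
])

```text
t: 12.28
tool_pos: [0.5617, -0.0154, 0.1956]
tool_rot: [3.142, 0.0, 0.001]
contact_force: [0.2, 0.4, -1.0]
opening: 0.0153
grip_force: 58.7
```

```bash
python3 - <<'E'
from h import *
go([.561,-.0158,.180],90); print(status.get_obs()['contact_force'])
E
```

```text
slide [-0.0008  0.0004  0.0156] spin 0.0 | yawy -90.0 zaxis [ 4.e-04 -0.e+00 -1.e+00] q6 1.41 tcp [ 0.5617 -0.0154  0.1956] t 12.3 open 0.0153
[ 0.23892846  0.44118156 -0.98341468]
```

Request:
arm_command([
  {"slide":[-0.0007,0.0004,0.003],"spin":0,"gripper":-1},
  {"slide":[-0.0007,0.0004,0.006],"spin":0,"gripper":-1},
  {"slide":[-0.0007,0.0004,0.009],"spin":0,"gripper":-1},
  {"slide":[-0.0007,0.0004,0.011],"spin":0,"gripper":-1},
  {"slide":[-0.0007,0.0004,0.0125],"spin":0,"gripper":-1},
  {"slide":[-0.0007,0.0004,0.0125],"spin":0,"gripper":-1},
])

```text
t: 12.78
tool_pos: [0.5606, -0.0157, 0.1824]
tool_rot: [-3.141, -0.001, 0.001]
contact_force: [0.2, 0.5, -0.9]
opening: 0.0154
grip_force: 58.7
```

Request:
arm_command([
  {"slide":[0,0,0.0012],"spin":0,"gripper":-1},
  {"slide":[0,0,0.0022],"spin":0,"gripper":-1},
  {"slide":[0,0,0.003],"spin":0,"gripper":-1},
  {"slide":[0,0,0.003],"spin":0,"gripper":-1},
])

```text
t: 13.12
tool_pos: [0.5609, -0.0157, 0.18]
tool_rot: [3.142, 0.001, 0.0]
contact_force: [-0.4, 0.4, -1.4]
opening: 0.0153
grip_force: 58.7
```

Request:
arm_command([
  {"slide":[0,0,0.001],"spin":0,"gripper":-1},
  {"slide":[0,0,0.002],"spin":0,"gripper":-1},
  {"slide":[0,0,0.002],"spin":0,"gripper":-1},
])

```text
t: 13.37
tool_pos: [0.5611, -0.0158, 0.1799]
tool_rot: [3.141, 0.001, -0.0]
contact_force: [-5.9, 0.3, 8.8]
opening: 0.0154
grip_force: 59.8
```

Contact came exactly at the seated height (TCP 0.180). Releasing.

Request:
arm_command([
  {"slide":[0,0,-0.001],"spin":0,"gripper":-0.6},
  {"slide":[0,0,-0.001],"spin":0,"gripper":-0.4},
  {"slide":[0,0,-0.001],"spin":0,"gripper":-0.2},
  {"slide":[0,0,-0.001],"spin":0,"gripper":0},
  {"slide":[0,0,-0.001],"spin":0,"gripper":0.1},
  {"slide":[0,0,-0.01],"spin":0,"gripper":0.1},
  {"slide":[0,0,-0.03],"spin":0,"gripper":0.3},
  {"slide":[0,0,-0.06],"spin":0,"gripper":1},
])

```text
t: 14.03
tool_pos: [0.5591, -0.0155, 0.2356]
tool_rot: [-3.141, -0.0, 0.01]
contact_force: [-0.8, 0.8, 0.2]
opening: 0.0663
grip_force: 0.0
```

Request:
arm_command([
  {"slide":[0,0,-0.02],"spin":0,"gripper":1},
  {"slide":[0,0,-0.02],"spin":0,"gripper":1},
  {"slide":[0,0,-0.02],"spin":0,"gripper":1},
  {"slide":[0,0,-0.02],"spin":0,"gripper":1},
])

```text
t: 14.37
tool_pos: [0.5605, -0.0157, 0.2575]
tool_rot: [-3.141, -0.0, 0.001]
contact_force: [0.6, 1.0, -0.1]
opening: 0.0854
grip_force: 0.0
```

```bash
python3 - <<'E'
from h import *
go([.561,-.0158,.18],90)
d=snap('wrist'); pickle.dump(d,open('w4.pkl','wb'))
im=cv2.resize(d['frame'],None,fx=3,fy=3,interpolation=cv2.INTER_CUBIC)
def dr(c,r,col): cv2.polylines(im,[np.round(proj(d,circ(c,r))*3+1).astype(int)],True,col,1)
x,y=.561,-.0158
dr([x,y,.129],.009,(255,0,0)); dr([x,y,.099],.031,(255,0,0)); dr([x,y,.099],.013,(0,0,255))
u=proj(d,[[x,y,.1]])[0]*3; a,b=max(int(u[0])-300,0),max(int(u[1])-250,0)
cv2.imwrite('pics/w4.png',im[b:b+500,a:a+600][:,:,::-1])
E
```

```text
slide [0.0005 0.0001 0.0775] spin 0.0 | yawy -90.0 zaxis [-7.e-04  1.e-04 -1.e+00] q6 1.41 tcp [ 0.5605 -0.0157  0.2575] t 14.4 open 0.0854
```

View pics/w4.png

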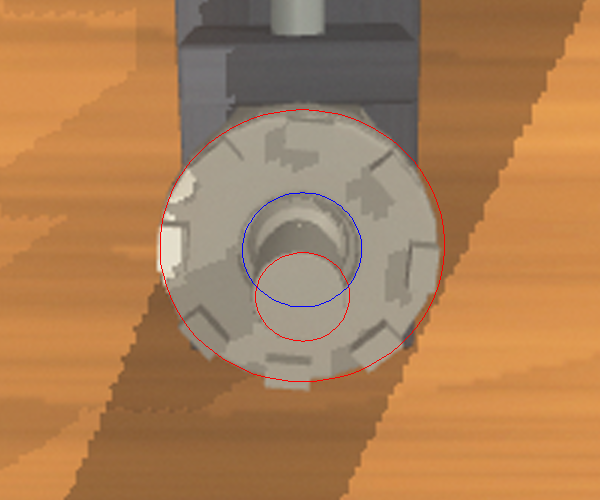

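The set is seated level on the tower: the ring circle fits at (302,245) and the knob at (302,297). Next I'll lower the open gripper round the ring.

Request:
arm_command([
  {"slide":[0.0005,0,0.025],"spin":0,"gripper":1},
  {"slide":[0.0005,0,0.05],"spin":0,"gripper":1},
  {"slide":[0.0005,0,0.075],"spin":0,"gripper":1},
  {"slide":[0.0005,0,0.095],"spin":0,"gripper":1},
  {"slide":[0.0005,0,0.108],"spin":0,"gripper":1},
  {"slide":[0.0005,0,0.114],"spin":0,"gripper":1},
  {"slide":[0.0005,0,0.114],"spin":0,"gripper":1},
  {"slide":[0.0005,0,0.114],"spin":0,"gripper":1},
])

```text
t: 15.08
tool_pos: [0.5616, -0.0158, 0.1442]
tool_rot: [-3.142, -0.0, -0.0]
contact_force: [0.4, 0.7, 0.8]
opening: 0.0851
grip_force: 0.0
```

```bash
python3 - <<'E'
from h import *
go([.561,-.0156,.139],90); print(status.get_obs()['contact_force'])
E
```

```text
slide [-0.0006 -0.0002  0.0052] spin 0.0 | yawy -90.0 zaxis [ 2.e-04  0.e+00 -1.e+00] q6 1.41 tcp [ 0.5616 -0.0158  0.1442] t 15.1 open 0.0851
[0.4175446  0.69558212 0.82994779]
```

Request:
arm_command([
  {"slide":[-0.0006,0,0.0045],"spin":0,"gripper":1},
  {"slide":[-0.0006,0,0.0045],"spin":0,"gripper":0.8},
  {"slide":[-0.0006,0,0.0045],"spin":0,"gripper":0.65},
  {"slide":[-0.0006,0,0.0045],"spin":0,"gripper":0.5},
  {"slide":[-0.0006,0,0.0045],"spin":0,"gripper":0.4},
  {"slide":[-0.0006,0,0.0045],"spin":0,"gripper":0.2},
  {"slide":[-0.0006,0,0.0045],"spin":0,"gripper":0},
  {"slide":[-0.0006,0,0.0045],"spin":0,"gripper":0},
], newtons=40)

```text
t: 15.75
tool_pos: [0.5614, -0.0158, 0.1407]
tool_rot: [3.141, 0.001, 0.003]
contact_force: [-1.3, 0.3, 5.7]
opening: 0.0609
grip_force: 43.5
```

Request:
arm_command([
  {"slide":[0,0,0],"spin":0,"gripper":-0.2},
  {"slide":[0,0,0],"spin":0,"gripper":-0.2},
  {"slide":[0,0,0],"spin":0,"gripper":-0.2},
])

```text
t: 16.0
tool_pos: [0.5614, -0.0158, 0.1407]
tool_rot: [3.141, 0.0, 0.003]
contact_force: [-1.8, 1.1, 6.3]
opening: 0.0615
grip_force: 43.5
```

Request:
arm_command([
  {"slide":[0,0,-0.003],"spin":0,"gripper":-0.2},
  {"slide":[0,0,-0.008],"spin":0,"gripper":-0.2},
  {"slide":[0,0,-0.014],"spin":0,"gripper":-0.2},
  {"slide":[0,0,-0.022],"spin":0,"gripper":-0.2},
  {"slide":[0,0,-0.032],"spin":0,"gripper":-0.2},
  {"slide":[0,0,-0.043],"spin":0,"gripper":-0.2},
  {"slide":[0,0,-0.054],"spin":0,"gripper":-0.2},
  {"slide":[0,0,-0.064],"spin":0,"gripper":-0.2},
])

```text
t: 16.67
tool_pos: [0.5611, -0.0158, 0.2053]
tool_rot: [3.141, 0.001, 0.002]
contact_force: [0.0, -0.2, -1.1]
opening: 0.0608
grip_force: 43.4
```

Request:
arm_command([
  {"slide":[0,0,-0.007],"spin":0,"gripper":-0.2},
  {"slide":[0,0,-0.01],"spin":0,"gripper":-0.2},
  {"slide":[0,0,-0.01],"spin":0,"gripper":-0.2},
  {"slide":[0,0,-0.01],"spin":0,"gripper":-0.2},
  {"slide":[0,0,-0.01],"spin":0,"gripper":-0.2},
  {"slide":[0,0,-0.01],"spin":0,"gripper":-0.2},
])

```text
t: 17.17
tool_pos: [0.5603, -0.0157, 0.2125]
tool_rot: [-3.141, -0.0, 0.002]
contact_force: [-0.1, -0.3, -0.4]
opening: 0.0612
grip_force: 43.4
```

```bash
python3 - <<'E'
from h import *
go([.561,-.0156,.21],90)
d=snap('wrist','w5'); s=snap('scene','s5'); t=snap('top','t5'); T=status.get_obs()['tool_pos']
# evidence without viewing: mean grey-level match of predicted seated/raised positions
z=T[2]-.1407
def bbox(d,c,r): u=proj(d,circ(c,r)); return u.min(0).round(),u.max(0).round()
print('pred ring skirt',bbox(d,[.561,-.0158,.085+z],.031),'pred merlons',bbox(d,[.561,-.0158,.104+z],.031))
print('pred flange top',bbox(d,[.561,-.0158,.094],.024),'knob',bbox(d,[.561,-.0158,.129],.009))
hsv=cv2.cvtColor(d['frame'],cv2.COLOR_RGB2HSV); m=cv2.inRange(hsv,(8,8,70),(35,95,235))
for y in range(170,440,10):
    x=np.flatnonzero(m[y,170:470])+170; print(y,(x.min(),x.max(),len(x)) if len(x) else None,end='; ')
# changes in fixed views
for n,e in(('scene',s),('top',t)):
    o=pickle.load(open(n+'.pkl','rb')); D=cv2.absdiff(o['frame'],e['frame']).max(2)>45
    D=cv2.morphologyEx(D.astype(np.uint8),cv2.MORPH_OPEN,np.ones((3,3)))
    k,l,st,c=cv2.connectedComponentsWithStats(D); print('\n',n,[(*v[:5].tolist(),) for v in st[1:] if v[4]>25])
E
```

```text
slide [ 0.0007 -0.0001  0.0025] spin 0.0 | yawy -90.0 zaxis [-1.6e-03  3.0e-04 -1.0e+00] q6 1.41 tcp [ 0.5603 -0.0157  0.2125] t 17.2 open 0.0612
pred ring skirt (array([240., 245.]), array([402., 390.])) pred merlons (array([228., 263.]), array([415., 427.]))
pred flange top (array([276., 221.]), array([364., 303.])) knob (array([301., 272.]), array([340., 308.]))
170 (np.int64(281), np.int64(320), 13); 180 (np.int64(272), np.int64(364), 11); 190 None; 200 (np.int64(273), np.int64(366), 8); 210 (np.int64(288), np.int64(348), 60); 220 (np.int64(274), np.int64(363), 65); 230 (np.int64(280), np.int64(364), 80); 240 (np.int64(275), np.int64(364), 86); 250 (np.int64(276), np.int64(363), 88); 260 (np.int64(276), np.int64(363), 88); 270 (np.int64(264), np.int64(374), 111); 280 (np.int64(253), np.int64(383), 131); 290 (np.int64(223), np.int64(390), 157); 300 (np.int64(210), np.int64(395), 173); 310 (np.int64(199), np.int64(412), 180); 320 (np.int64(204), np.int64(417), 124); 330 (np.int64(198), np.int64(405), 110); 340 (np.int64(207), np.int64(406), 107); 350 (np.int64(228), np.int64(409), 
[... 914 characters left out ...]
692), (459, 83, 141, 81, 7068), (319, 94, 80, 123, 2834), (274, 125, 44, 96, 1878), (453, 136, 18, 29, 361), (426, 139, 11, 14, 99), (598, 149, 8, 24, 116), (305, 154, 45, 40, 950), (418, 154, 30, 21, 454), (172, 168, 242, 312, 16152), (600, 174, 9, 28, 138), (314, 197, 22, 15, 203), (617, 206, 12, 6, 55), (199, 208, 17, 18, 206), (311, 211, 30, 19, 340), (301, 212, 6, 7, 36), (437, 212, 33, 42, 988), (614, 219, 26, 56, 762), (344, 254, 7, 7, 40), (336, 279, 6, 7, 35), (329, 309, 11, 19, 115), (405, 322, 16, 59, 529), (268, 368, 51, 14, 359), (259, 383, 85, 24, 1102), (347, 390, 17, 34, 310), (444, 404, 196, 76, 6312), (381, 406, 12, 13, 80), (356, 427, 19, 53, 368), (306, 435, 37, 45, 750)]
```

Rows 240–260 match the seated inner lid's flange exactly. The raised ring's front edge is about 6 px from the prediction, so I'll fit its height and tilt numerically.

```bash
python3 - <<'E'
from h import *
from scipy.optimize import least_squares
im=cv2.imread('pics/w5.png'); g=cv2.cvtColor(im,cv2.COLOR_BGR2GRAY)
d=imaging.get_image('wrist'); o=status.get_obs(); d['K'],d['dist'],d['V']=cam(d,o); T=o['tool_pos']
for x in(285,300,320,340,355): print(x,' '.join(map(str,g[236:406:2,x])))
# predicted features on front (+x) side along the centre plane, for pitch values
for p in(-6,-3,0,3,6):
    c=np.array([T[0],T[1],.085+.072+.007]); M=R.from_euler('y',p,degrees=True).as_matrix()
    f=[[.031,0,-.007],[.031,0,.007],[.031,0,.012],[.013,0,.007],[-.013,0,.007],[-.013,0,.002],[-.0285,0,-.007],[.0285,0,-.007]]
    print(p,proj(d,[c+M@np.array(q) for q in f])[:,1].round(1))
E
```

```text
285 126 162 162 162 163 162 162 162 162 162 160 114 115 119 136 138 132 153 169 164 165 163 165 164 164 163 164 162 163 163 162 162 163 163 162 162 161 163 162 162 163 163 162 160 161 160 136 112 114 115 118 117 118 113 116 114 116 113 121 139 141 144 157 166 165 164 142 141 142 141 140 140 141 141 141 140 140 139 140 141 141 138 140 139 139
300 163 163 163 164 163 162 162 162 118 120 123 127 170 136 141 172 166 164 164 162 145 145 143 144 144 144 144 143 145 164 162 161 164 162 162 161 163 162 160 146 121 117 111 111 112 108 107 111 115 114 116 116 118 114 116 114 117 113 111 114 113 112 115 119 118 105 108 117 145 143 143 141 140 140 140 141 140 140 140 140 140 140 139 119 106
320 162 164 163 163 166 153 154 131 125 127 129 165 125 141 176 128 128 138 163 164 163 162 162 162 163 163 152 144 144 142 143 145 162 162 161 161 157 132 124 124 123 119 112 111 110 110 108 113 113 114 116 117 117 113 117 116 115 113 112 115 114 111 116 119 118 120 125 113 103 117 121 147 144 142 140 140 159 161 160 160 158 159 158 159 111
340 163 163 164 164 163 164 163 162 162 129 130 131 142 154 143 143 
[... 181 characters left out ...]
54 158 161 131 104 117 119 145 144 142 140 140 161 160 162 161 160 141 141 139 140 139 140 139
355 134 169 156 163 162 163 163 162 163 164 163 132 132 132 145 136 146 166 173 166 165 164 164 163 164 163 164 164 163 163 163 142 142 143 143 144 143 142 142 142 143 142 143 160 161 158 156 154 151 129 105 106 109 117 107 109 108 110 120 134 142 142 140 142 141 140 142 141 140 141 141 140 141 141 141 141 140 139 140 125 104 105 104 106 103
-6 [247.5 265.5 273.  313.6 374.3 364.6 379.  253.9]
-3 [246.7 262.3 268.8 311.5 374.8 365.6 382.3 253.2]
0 [246.1 259.4 264.9 309.5 375.3 366.5 385.6 252.7]
3 [245.8 256.8 261.3 307.6 375.6 367.4 388.8 252.4]
6 [245.8 254.4 258.  305.8 375.7 368.2 391.9 252.4]
```

The ring is level: its hole edges are at rows 310 and 377, against 309.5 and 375.3 predicted for zero tilt. Its skirt is about 28 mm above the knob, and the inner lid is still seated. Handing in.

```bash
python3 -c "
from station import order; print(order.finish_job())"
```

```text
the job is handed in; nothing more can be done
None
```

I've handed the job in: the reject pawn is in the bowl, the inner lid is seated on the tower, and the gripper is holding the battlement ring level about 28 mm above the knob; the arm never touched the other things on the shelf, though I didn't re-measure their positions at the end.

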